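Lay the spray can down in its tilting cradle

TASK

The spray can stands upright in the tilting cradle. With the fingertips only, push the can over, away from the open side of the cradle, and ease it down gently so that can and cradle bed go over together and the bed comes fully down onto its rest, leaving the can lying on its side in the bed with its bottom still against the foot plate, so that its nozzle can be cleaned. Do not grip or lift the can, do not push on the cradle itself, and leave the other things on the desk where they are.

Things in the scene. Friction and masses are not known exactly. Their poses are not given: they have to be found in the camera images.
- spray_can: White and blue spray can, red cap: 52 mm across, 169 mm tall (straight up to about 120 mm, then shoulder; cap 21 mm across from 147 mm up), 0.2 to 0.4 kg, loose. It stands on the cradle's foot plate, 0 to 8 mm short of the V trough. Origin: centre of its bottom; z: along the can towards the cap.
- cradle: Grey base of the tilting cradle, fixed to the desk: plate 250 x 100 x 10 mm (x -100 to +150 mm, y -50 to +50 mm) with two hinge cheeks 40 mm high at y = -42 and +42 mm, x -15 to +15 mm. It carries the blue tilting bed. Origin: on the desk straight below the hinge; x: level, the way the can must be tipped; z up. The hinge axis runs along y, 30 mm above the desk.
- bed (a joint): Angle of the cradle's bed, rad: 0 upright (start), 1.571 fully down, trough level, on a rubber stop that gives some mm when pressed. The bed is a blue 90-degree V trough, 138 mm long, 61 mm over its edges, with a foot plate (the stop) across its lower end that reaches 76 mm to the open side. The hinge is stiff: it stays where it is left and takes 4 to 8 N, pushed 0.1 m from it, all the way down.
- push_line (a point): Point on the outermost line of a can seated in the trough, 105 mm from the foot plate, where it can be pushed; it turns with the bed. While upright it is 60 mm to the -x side of the hinge and 123 mm above the desk; when down, 93 mm to the +x side and 90 mm above the desk. The trough's edges stay 35 mm behind this line.
- bed_seat (a point): Point of the foot plate's bearing face where the middle of the can's bottom belongs; it turns with the bed. While upright it is 34 mm to the -x side of the hinge, 18 mm above the desk. z: along the trough away from the plate (up at the start, along the cradle's x when down).
- block: Grey steel block, 30 x 26 mm, 62 mm high, with a dark round hole in its face, standing loose; bystander. Origin: centre of its underside.
- jar: Small glass jar with a red lid, 39 mm across, 42 mm high, loose; bystander. Origin: centre of its underside.
- film_can: Black film canister, 33 mm across, 49 mm high, loose; bystander. Origin: centre of its underside.
- short_can: Short black film canister, 33 mm across, 36 mm high, loose; bystander. Origin: centre of its underside.
Things that resemble listed ones, but are neither listed nor needed, are in the scene too. Of the things like the spray_can, leave any that is green; of the rest the smaller one is meant.

How it is judged (in metres and radians):
On the way:
1. the fingers push the can over: they touch it while the bed is between 0.5 and 1.3 rad (value of joint bed between 0.5 and 1.3 rad and contact force between the fingers and spray_can above 0.3 N), for 0.1 s.
At the end, for the whole second after the job is handed in: The bed is within 0.07 rad of fully down, the can lies in it within 0.12 rad of level with the middle of its bottom within 15 mm of the seat on the foot plate, and it is at rest (value of joint bed above 1.5 rad and angle between spray_can's own z axis and vertical between 1.45 and 1.69 rad and distance between spray_can and bed_seat below 0.015 m and linear speed of spray_can below 0.02 m/s and velocity of joint bed below 0.05 rad/s); the robot touches nothing.
It fails at once if the can lands hard: the bed turns faster than 1.2 rad/s over its last 0.32 rad (value of joint bed above 1.25 rad and velocity of joint bed above 1.2 rad/s).
It fails at once if the can is pressed with more than 40 N (contact force between the fingers and spray_can above 40 N).
It fails at once if the can is lifted or drawn more than 30 mm off the foot plate (z of spray_can in the frame of bed_seat above 0.03 m).
It fails at once if the robot pushes the cradle itself with more than 5 N (contact force between any of the fingers, the arm and cradle above 5 N).
It fails at once if a bystander is moved more than 20 mm (distance of any of block, jar, film_can, short_can from where it was at the start of the episode above 0.02 m).
It also fails if it takes over 40 s, if anything falls off the work surface, if the arm or the gripper's body presses on something with over 40 N, if the wrist force passes 120 N, or if a joint passes its speed limit or range.

ROBOT

A 7-joint arm with a two-finger parallel gripper is mounted at the origin on a cart in front of the work surface, level with it; the furniture and walls round the work are solid. World frame = base frame: x ahead of the robot, y to its left, z up, the work surface at z = 0. Lengths are in m, angles in degrees, forces in N, time in s.
With the tool pointing down it reaches from about 0.4 to 0.875 m from the base axis. Payload 19.3 kg.
Tool frame: the origin (TCP) lies on the centre line of the jaws, within the pads' length; the fingertips stand 8 mm ahead of it and the grasp point (between the pads) lies 11 mm behind it; z points along the fingers, y is the line along which they close (so a half turn about z gives the same grasp; the last joint's range is limited). The gripper opens to 85 mm and grips with 20 to 120 N. Pads are 22 mm wide; open, the fingers measure 114 mm over their backs; the gripper's body (76 mm by 85 mm) begins 54 mm behind the grasp point. The pads swing forward as they close: fully open they stand 13 mm farther back than shut.
Start: joints at [65.65, 29.874, -2.08, 91.645, 1.215, 58.505, -6.463], TCP at [0.217, -0.586, 0.239] pointing down, gripper open.
Joint ranges: [-166.77, 166.77], [-17.47, 122.26], [-85.68, 81.53], [9.62, 139.38], [-72.42, 252.41], [9.2, 110.78], [-144.41, 144.41]. Speed limits (degrees/s): [108.29, 108.29, 136.94, 136.94, 172.46, 172.46, 172.46].

INTERFACE

Orientations are given as [roll, pitch, yaw] about the fixed x, y, z axes, in that order (R = Rz(yaw) Ry(pitch) Rx(roll)).
In Python, from bench import robot gives the robot as it stands. The module is installed in compiled form; this text tells all that it offers. Calls block until the motion is done:
- robot.reach(position, orientation): joint-space move of the TCP to a pose.
- robot.move_linear(position, rate=0.15, attitude=None, contact_N=None): straight line of the TCP; attitude=None keeps the orientation; rate is the mean speed in m/s. With contact_N (N) it stops when the force on the tool has changed by that much, and returns True; else False.
- robot.move_joints(angles): joint-space move.
- robot.grip(opening, newtons=None): opening from 0.0 (shut) to 1.0 (fully open); newtons is the grip in N (None keeps the last); returns when the fingers have stopped.
- robot.pause(seconds).
- robot.inverse_kinematics(position, orientation): joint angles nearest the present ones, or None.
- robot.observe(): the state.
- robot.get_image(name): name is "side" or "top"; returns a dict with "img" (420x560x3 uint8, red, green, blue), "mtx" (3x3 intrinsics, pixels), "distortion" ([k1, k2, p1, p2, k3] as OpenCV has them; the pictures are not rectified), "rvec" (rotation vector, rad) and "tvec" (3), from world to camera coordinates, as OpenCV has them. Camera axes: x right, y down, z forward; pixel columns grow to the right and rows downward; lengths in m; the calibration is good to about 2 mm. A picture is of the moment at which its call begins. There is no depth.
A pose or a line that the arm cannot do raises robot.MotionError and nothing moves.
- robot.job_done(): hands the job in; it is judged then, once.
The state is a dict: "time_s": time; "joint_pos": joint angles; "qd": joint speeds; "tau": joint torques, N m; "position": TCP position; "tcp_rot": TCP orientation; "wrist_force": force on the tool from outside, world axes, zero at the start; "torque": the same for the moment, N m; "opening": opening from 0.0 (shut) to 1.0 (fully open); "gripper_force": force on a finger pad.
Only numpy, scipy, OpenCV 4.12 (cv2) and the standard library are available. Lean on these libraries where they do the work, as an engineer would, in place of code of your own. Each camera call takes 0.05 s, during which the arm holds its last target. There are 200 camera calls.

## Working session

There is one attempt and no reset: what is moved stays moved. The work goes in short steps, each a Python script; the robot and the scene stay as the last script left them, time stands still between calls to the robot, and variables do not carry over. Pictures are saved under pics/ and viewed, at most 10 in all, crops included, and the job is handed in when it is done.

```bash
mkdir -p pics; python3 - <<'E'
from bench import robot
import cv2
for n in("side","top"):
    d=robot.get_image(n); cv2.imwrite(f"pics/{n}0.png",d["img"][:,:,::-1]); R=cv2.Rodrigues(d["rvec"])[0]
    print(n,(-R.T@d["tvec"].reshape(3)).round(3),R[2].round(3),d["mtx"].round(1).tolist(),d["distortion"])
E
```

```text
side [ 0.531 -0.888  0.482] [ 0.022  0.907 -0.421] [[480.8, 0.0, 271.1], [0.0, 480.8, 215.9], [0.0, 0.0, 1.0]] [-0.05510987  0.          0.          0.          0.        ]
top [ 3.930e-01 -1.000e-03  1.262e+00] [ 0.153 -0.012 -0.988] [[487.5, 0.0, 269.5], [0.0, 487.5, 209.7], [0.0, 0.0, 1.0]] [-0.1047871  0.         0.         0.         0.       ]
```

View pics/side0.png

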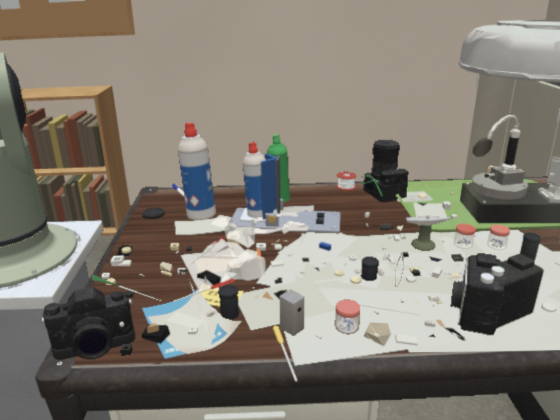

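View pics/top0.png

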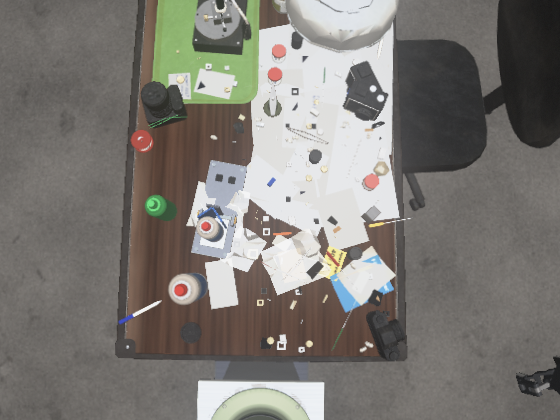

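```bash
cat > h.py <<'E'
from bench import robot
import cv2, numpy as np
def cam(n): return robot.get_image(n)
def ray(d,uv):
    R=cv2.Rodrigues(d["rvec"])[0]; c=-R.T@np.array(d["tvec"]).reshape(3)
    p=cv2.undistortPoints(np.array([[uv]],float),d["mtx"],np.array(d["distortion"]))[0,0]
    return c,R.T@np.array([*p,1])
def onz(d,uv,z):
    c,r=ray(d,uv); return c+r*(z-c[2])/r[2]
def proj(d,P):
    return cv2.projectPoints(np.array(P,float).reshape(-1,3),d["rvec"],d["tvec"],d["mtx"],np.array(d["distortion"]))[0][:,0]
E
python3 - <<'E'
import cv2,numpy as np
a=cv2.imread("pics/top0.png")[150:270,175:265]; b=cv2.imread("pics/side0.png")[130:240,220:350]
a=cv2.resize(a,None,fx=4.5,fy=4.5,interpolation=cv2.INTER_CUBIC);b=cv2.resize(b,None,fx=3,fy=3,interpolation=cv2.INTER_CUBIC)
o=np.zeros((540,800,3),np.uint8);o[:a.shape[0],:a.shape[1]]=a;o[:b.shape[0],410:410+b.shape[1]]=b[:, :390]
cv2.imwrite("pics/crop.png",o)
E
```

```text
(no output)
```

View pics/crop.png

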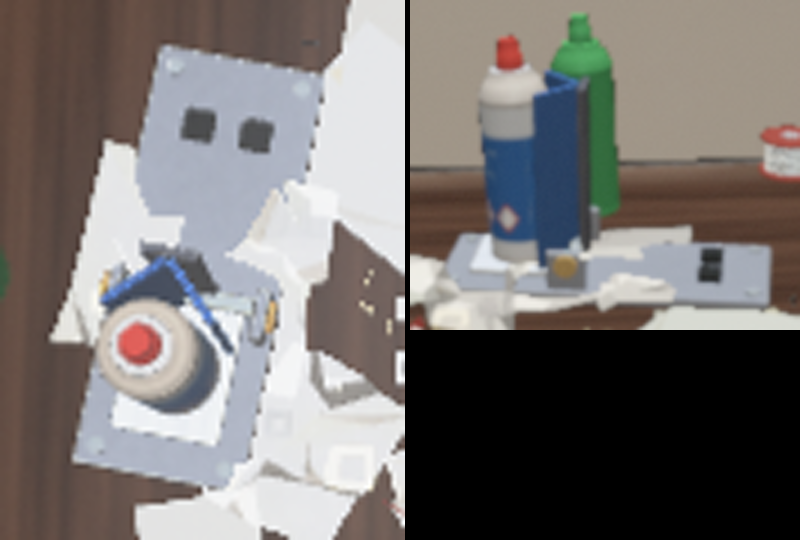

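The three candidates, with side and top pixels:
- **Large white/blue can:** (197,172) and (183,290). It stands free and is the bigger one.
- **Small white/blue can:** (257,180) and (208,228). It stands in the cradle.
- **Green can:** (277,170) and (155,205). It is to be left alone.

The small white/blue can fits the description, and the crop confirms it. The cradle plate's corners in the top crop are at about (165,45), (325,75), (225,487) and (72,460). The cap is at (138,345).

```bash
python3 - <<'E'
from h import *
d=cam("top"); s=cam("side")
K=[(165,45),(325,75),(225,487),(72,460)]
f=lambda u:((u[0]+.5)/4.5+175-.5,(u[1]+.5)/4.5+150-.5)
P=np.array([onz(d,f(u),0.01) for u in K]); fl,fr,nr,nl=P
print(P.round(4)); print([np.linalg.norm(P[i]-P[i-1]).round(4) for i in range(4)])
ux=(fl+fr-nl-nr);yaw=np.arctan2(ux[1],ux[0]); uy=fl+nl-fr-nr; print("yaw",np.degrees(yaw),np.degrees(np.arctan2(-uy[0],uy[1])))
e=np.array([np.cos(yaw),np.sin(yaw),0]);n=np.array([-e[1],e[0],0])
o=P.mean(0)-0.025*e; print("origin",o)
# hinge pin check: yellow pins in top at y=+-47,z=.03
print("pins",proj(d,[o+[0,0,.02]+n*.047,o+[0,0,.02]-n*.047]), f((107,285)),f((272,315)))
print("side pin",proj(s,[o+[0,0,.02]-n*.047]),"seen",(565-410)/3+220,265/3+130)
for nm,D in(("top",d),("side",s)):
    h=cv2.cvtColor(D["img"],cv2.COLOR_RGB2HSV); m=(((h[...,0]<8)|(h[...,0]>172))&(h[...,1]>150)).astype(np.uint8)
    N,l,st,c=cv2.connectedComponentsWithStats(m)
    for i in range(1,N):
        if st[i,4]>30: print(nm,st[i],c[i].round(1))
c=onz(d,f((138,345)),.187); print("cap",c,"in cradle",(c-o)@e,(c-o)@n)
print("side cap proj",proj(s,[c-[0,0,.008]]))
print("seat expected base",(o-.034*e)[:2]); print(robot.observe()["position"],robot.observe()["tcp_rot"],robot.observe()["time_s"])
E
```

```text
[[0.7182 0.1387 0.01  ]
 [0.7014 0.0444 0.01  ]
 [0.4601 0.0967 0.01  ]
 [0.4741 0.1845 0.01  ]]
[np.float64(0.2484), np.float64(0.0958), np.float64(0.247), np.float64(0.0889)]
yaw -11.423196619056858 -9.606721974716669
origin [0.56396506 0.12102768 0.01      ]
pins [[197.61389843 212.59733859]
 [233.4633382  220.33536868]] (198.38888888888889, 212.94444444444446) (235.05555555555554, 219.61111111111111)
side pin [[271.29779543 217.875658  ]] seen 271.6666666666667 218.33333333333331
top [174 285  13  12 109] [180.1 290.3]
side [185 123  11  13 118] [189.8 129.5]
side [251 143   8  10  68] [254.4 147.8]
side [212 280  21   8  54] [220.7 283.7]
cap [0.51986475 0.12756026 0.187     ] in cradle -0.044520528199597786 -0.002331082194563516
side cap proj [[253.29239842 146.40634811]]
seat expected base [0.53063856 0.12776153]
[ 0.21701795 -0.58592042  0.23895681] [-1.79961671e+02  3.72529001e-03  2.03275669e+01] 0.2
```

```bash
cat >> h.py <<'E'
O=np.array([0.564,0.121,0]); YAW=np.radians(-10.8)
ex=np.array([np.cos(YAW),np.sin(YAW),0]); ey=np.array([-ex[1],ex[0],0]); ez=np.array([0,0,1.])
from scipy.spatial.transform import Rotation as Ro
def pose(th,phi,back=0.,flip=1,extra=0.):
    """TCP pose with tip on push line at bed angle th, drawn 'back' along the push normal; phi tool lean (deg)."""
    c,s=np.cos(th),np.sin(th)
    p=O+.03*ez+(-.060*c+.093*s)*ex+(.093*c+.060*s)*ez
    nrm=c*ex-s*ez
    f=np.radians(phi); tz=np.sin(f)*ex-np.cos(f)*ez; ty=flip*ey; tx=np.cross(ty,tz)
    rpy=Ro.from_matrix(np.c_[tx,ty,tz]).as_euler("xyz",degrees=True)
    return p-back*nrm-.008*tz, rpy
E
python3 - <<'E'
from h import *
d=cam("top")
for z in(.2,.22,.24): print("big can cap",z,onz(d,(180.1,290.3),z))
for fl in(1,-1):
  for p0 in (0,20,30,45,60):
    r=[]
    for th in np.linspace(0,1.571,6):
        q=robot.inverse_kinematics(*pose(th,p0*(1-th/1.571),0.03 if th==0 else 0,fl)); r.append(None if q is None else np.round(q).astype(int).tolist())
    print(fl,p0,r[0],r[2],r[-1],[x is not None for x in r])
E
```

```text
big can cap 0.2 [0.3784068  0.17638867 0.2       ]
big can cap 0.22 [0.37868284 0.17304495 0.22      ]
big can cap 0.24 [0.37895887 0.16970124 0.24      ]
1 0 [12, 34, -47, 115, 35, 46, 24] [14, 40, -48, 101, 35, 55, 32] [14, 50, -47, 90, 41, 58, 34] [True, True, True, True, True, True]
1 20 [12, 32, -56, 129, 73, 43, -18] [12, 35, -45, 111, 48, 43, 17] [14, 50, -47, 90, 41, 58, 34] [True, True, True, True, True, True]
1 30 [-2, 29, -43, 135, 91, 42, -42] [8, 32, -41, 116, 57, 38, 7] [14, 50, -47, 90, 41, 58, 34] [True, True, True, True, True, True]
1 45 None [-8, 27, -23, 123, 73, 28, -13] [14, 50, -47, 90, 41, 58, 34] [False, True, True, True, True, True]
1 60 None [-1, 31, -38, 128, 98, 41, -38] [14, 50, -47, 90, 41, 58, 34] [False, True, True, True, True, True]
-1 0 [-7, 28, -21, 116, 16, 39, -139] [-5, 33, -18, 102, 13, 47, -130] [-9, 43, -8, 91, 8, 47, -121] [True, True, True, True, True, True]
-1 20 [-59, 28, 34, 132, -14, 10, -117] [-12, 29, -12, 112, 23, 32, -142] [-9, 43, -8, 91, 8, 47, -121] [True, True, True, True, True, True]
-1 30 [-54, 26, 20, 138, 103, 14, 122] [-40, 29, 22, 118, -3, 20, -120] [-9, 43, -8, 91, 8, 47, -121] [True, True, True, True, True, True]
-1 45 None [-60, 35, 45, 125, -57, 10, -71] [-9, 43, -8, 91, 8, 47, -121] [False, True, True, True, True, True]
-1 60 None [-46, 29, 20, 130, 113, 14, 118] [-9, 43, -8, 91, 8, 47, -121] [False, False, True, True, True, True]
```

```bash
python3 - <<'E'
from h import *
robot.grip(0.0)
o=robot.observe(); p=o["position"]; robot.move_linear([p[0],p[1],.4],rate=.3)
P,r=pose(0,0,.02); P=P-.011*ex
robot.reach([P[0],P[1],.38],r); print("above",robot.observe()["position"],robot.observe()["joint_pos"])
print(robot.move_linear(P,rate=.12,contact_N=6)); o=robot.observe(); print(o["time_s"],o["position"],P,o["wrist_force"],o["opening"])
a=cam("top")["img"][130:290,140:280]; b=cam("side")["img"][60:260,180:340]
z=np.zeros((600,800,3),np.uint8); a=cv2.resize(a,(400,457));b=cv2.resize(b,(400,500)); z[:457,:400]=a; z[:500,400:]=b
cv2.imwrite("pics/a1.png",z[:,:,::-1])
E
```

```text
above [0.47493535 0.13734993 0.37988347] [ 25.87058131  18.60467198 -62.35409084  97.23412991  17.04618528
  74.5719955   39.2365407 ]
False
6.6417 [0.474824   0.1380797  0.13137449] [0.47461186 0.1380517  0.131     ] [-0.11512035  0.29236334 -0.07034711] 0.0023808110951796576
```

View pics/a1.png

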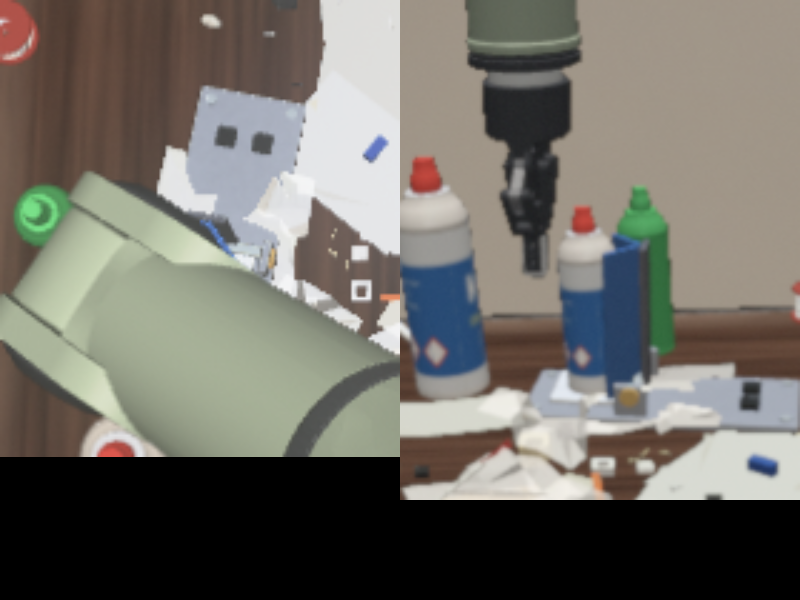

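The fingers, with their tip at about (535,272) in the crop, stand clear between the big can and the target can at (585,300). Next I find contact and then push along the arc.

```bash
cat >> h.py <<'E'
def tgt(th,extra=0.):
    P,r=pose(th,0); nrm=np.cos(th)*ex-np.sin(th)*ez
    return P-.011*ex+extra*nrm
def st(tag):
    o=robot.observe(); w=o["wrist_force"]; print(tag,round(o["time_s"],2),"F x,y,z cradle",np.round([w@ex,w@ey,w[2]],1)); return w
E
python3 - <<'E'
from h import *
hit=robot.move_linear(tgt(0,.005),rate=.03,contact_N=2); p=robot.observe()["position"]; print(hit,"cradle x of front",(p-O)@ex+.011,"y",(p-O)@ey); st("touch")
for th in np.arange(.1,.61,.1):
    robot.move_linear(tgt(th),rate=.04); w=st(round(th,2))
    if np.linalg.norm(w)>25: print("high"); break
b=cam("side")["img"][100:240,180:367]; cv2.imwrite("pics/a2.png",cv2.resize(b,(748,560))[:,:,::-1])
E
```

```text
True cradle x of front -0.060885285095905725 y -8.185605886654654e-05
touch 7.38 F x,y,z cradle [0.1 0.4 0.2]
0.1 7.83 F x,y,z cradle [-1.7 -0.3  1. ]
0.2 8.26 F x,y,z cradle [-1.9  1.1 -0.5]
0.3 8.68 F x,y,z cradle [-0.9  1.3  0.4]
0.4 9.11 F x,y,z cradle [-1.7  1.8  1.1]
0.5 9.53 F x,y,z cradle [-0.5  0.9  0.7]
0.6 9.96 F x,y,z cradle [-0.3  0.6 -0.2]
```

View pics/a2.png

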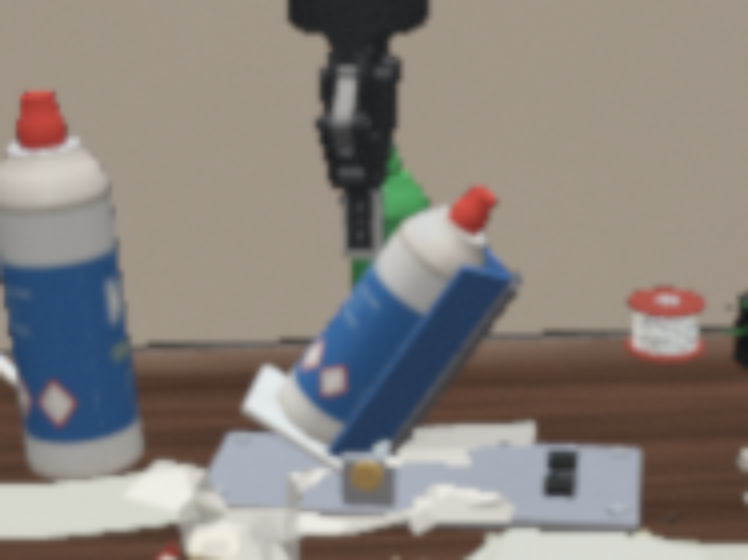

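The can and bed have gone over together to about 0.66 rad. The bed edge runs from (335,450) to (487,255), the can's bottom is on the foot plate, and the fingertip is at the can at (368,255). I carry on slowly.

```bash
python3 - <<'E'
from h import *
for th in np.arange(.7,1.31,.1):
    robot.move_linear(tgt(th),rate=.03); w=st(round(th,2))
    if np.linalg.norm(w)>25: print("high"); break
b=cam("side")["img"][100:240,180:367]; cv2.imwrite("pics/a3.png",cv2.resize(b,(748,560))[:,:,::-1])
E
```

```text
0.7 10.53 F x,y,z cradle [ 0.7  1.1 -0.1]
0.8 11.04 F x,y,z cradle [-1.3 -0.6 -0.4]
0.9 11.56 F x,y,z cradle [0.8 0.5 0.1]
1.0 12.07 F x,y,z cradle [ 0.1 -0.   0.4]
1.1 12.59 F x,y,z cradle [-0.7  0.1  0.4]
1.2 13.11 F x,y,z cradle [-0.1  0.6 -0. ]
1.3 13.62 F x,y,z cradle [-1.2 -0.7 -0.5]
```

View pics/a3.png

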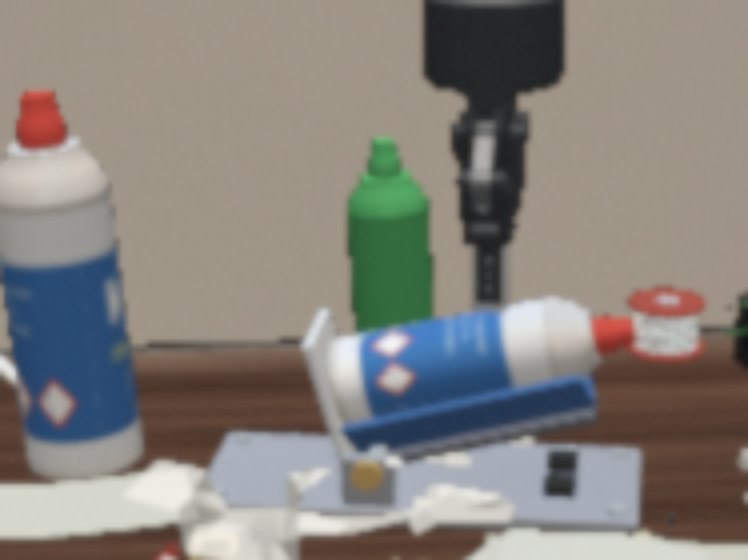

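The bed is at about 1.38 rad, with its edge running (345,430)–(590,380). The can lies in the trough against the foot plate and the tip is on it at (490,300). I finish slowly with a force stop.

```bash
python3 - <<'E'
from h import *
for th in (1.38,1.46,1.54,1.571):
    h=robot.move_linear(tgt(th),rate=.02,contact_N=15); st((th,h))
    if h: break
if not h: h=robot.move_linear(tgt(1.571,.012),rate=.015,contact_N=15); st(("press",h))
print("tip z",robot.observe()["position"][2]-.008)
robot.pause(.3); st("hold")
p=robot.observe()["position"]; robot.move_linear(p+.12*ez,rate=.08); robot.pause(.3)
b=cam("side")["img"][100:240,180:367]; cv2.imwrite("pics/a4.png",cv2.resize(b,(748,560))[:,:,::-1])
E
```

```text
(1.38, False) 14.27 F x,y,z cradle [-0.5  0.4  0.6]
(1.46, False) 14.86 F x,y,z cradle [0.4 0.8 1.1]
(1.54, False) 15.45 F x,y,z cradle [-0.7 -0.2  0.7]
(1.571, False) 15.78 F x,y,z cradle [-0.3 -0.1  3.5]
('press', True) 16.06 F x,y,z cradle [-2.1 -1.4 10.5]
tip z 0.08984718401017219
hold 16.36 F x,y,z cradle [-2.2 -1.3 10.5]
```

View pics/a4.png

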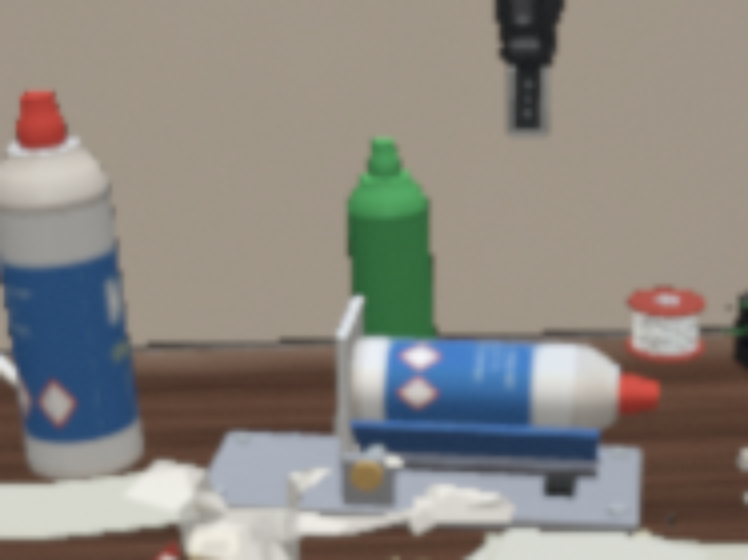

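The picture shows the bed edge from (355,425) to (598,432), parallel to the base plate and on its stop. The can's bottom is at the foot plate at (355,380), and the tip was at 0.090 m under a 10.5 N press, as expected with the bed down. The arm is now clear.

```bash
python3 -c "
from bench import robot
print(robot.job_done())"
```

```text
the job is handed in; nothing more can be done
None
```

I pushed the spray can over with the closed fingertips and eased the bed down onto its stop; the last picture shows the can lying level against the foot plate with the arm clear. The job is handed in, but no verdict came back.

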